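# Close the housings with their matching lids

### The arm

A 7-joint arm with a two-finger parallel gripper is mounted at the origin on the work surface. World frame = base frame: x ahead of the robot, y to its left, z up, the work surface at z = 0. Lengths are in m, angles in rad, forces in N, time in s.
With the tool pointing down it reaches from about 0.4 to 0.875 m from the base axis. Payload 4.4 kg.
Tool frame: the origin (TCP) lies on the centre line of the jaws, within the pads' length; the fingertips stand 19 mm ahead of it and the grasp point (between the pads) is the TCP; z points along the fingers, y is the line along which they close (so a half turn about z gives the same grasp; the last joint's range is limited). The gripper opens to 85 mm and grips with 20 to 120 N. Pads are 22 mm wide; open, the fingers measure 114 mm over their backs; the gripper's body (76 mm by 85 mm) begins 54 mm behind the grasp point. The pads swing forward as they close: fully open they stand 13 mm farther back than shut.
Start: joints at [1.053, 0.628, 0.038, 1.517, -0.027, 0.996, -0.02], TCP at [0.284, -0.585, 0.25] pointing down, gripper open.
Joint ranges: [-3.06, 3.06], [-0.37, 2.12], [-1.25, 1.32], [0.18, 2.47], [-1.1, 4.24], [0.23, 1.98], [-2.94, 2.94]. Speed limits (rad/s): [2.57, 2.57, 3.14, 3.14, 3.14, 3.14, 3.14].

### API

Orientations are given as a unit quaternion [x, y, z, w].
In Python, from cell import manip gives the robot as it stands.
- The arm moves only by the tool step_arm, never from a script. Its argument "increments" is a list of rows, each a list of 3 entries, a list of its own where there are three numbers: the closure, from 0 (fully open) to 1 (shut), then the shift along the tool's x, y, z as a fraction of full scale, then the turn about the tool's z as a fraction of full scale. In form: [[fingers, [dx, dy, dz], turn], ...]. A call has 1 to 20 rows; each row is the pose to reach, as a shift and turn from the pose commanded when the call began, along the tool's axes at that moment, turning the shorter way round; what a row does not reach only later rows make up. Full scale, the value 1, is 150 mm for a shift and 180 degrees for a turn. A row lasts 1/12 s, in which the tool goes at most 41.7 mm and 7.16 degrees, less where a joint would pass 70% of its speed; a pose out of reach is approached as far as the arm can. A call with a number of a shift or a turn outside -1 to 1 is refused whole. A call with a gripper value outside its range is refused whole. The fingers move at their own pace and stop on an object; "grip_force" is the grip in N (left out, the last holds). Time passes only in rows, so rows that repeat a pose let the fingers close. It gives the time, the measured TCP pose, the force, the opening and the grip force at its end, in the units of the state.
- manip.sense(): the state, without advancing time (a new reading comes with each control period).
- manip.snapshot(name): name is "scene" or "top"; returns (picture, depth): 400x640x3 uint8, red, green, blue; 400x640 float32, m along the optical axis (not along the pixel's ray), 0 where there is no reading.
- manip.get_calibration(name): a dict with "K" (3x3 intrinsics, pixels), "distortion" ([k1, k2, p1, p2, k3] as OpenCV has them; the pictures are not rectified), "world_to_cam" (4x4, takes a point from world to camera coordinates). Camera axes: x right, y up, looking along -z (the intrinsics and any distortion apply to the point x, -y, -z); pixel columns grow to the right and rows downward; lengths in m; the calibration is good to about 2 mm. A picture is of the moment at which its call begins. get_calibration takes no time and is no camera call.
- manip.sign_off(): hands the job in; it is judged then, once.
The state is a dict: "time_s": time; "joints": joint angles; "joint_vel": joint speeds; "tau": joint torques, N m; "tcp_pos": TCP position; "eef_rot": TCP orientation; "force": force on the tool from outside, world axes, zero at the start; "moment": the same for the moment, N m; "gripper_width": opening from 0.0 (shut) to 1.0 (fully open); "gripper_force": force on a finger pad.
Only numpy, scipy, OpenCV 4.12 (cv2) and the standard library are available. Lean on these libraries where they do the work, as an engineer would, in place of code of your own. Each camera call takes 0.05 s, during which the arm holds its last target. There are 200 camera calls.

### The job

Two open electronics housings on the assembly bench are waiting for their lids, and three lids lie on the sloping stands. Put on each housing the lid that matches its shape, set fully home so that it lies flush on the rim all round, with both housings left standing upright on the bench. Leave the spare round lid on its stand, and do not disturb the other things on the bench.

Things in the scene. Friction and masses are not known exactly. Their poses are not given: they have to be found in the camera images.
- oblong_lid: Aluminium oblong lid, 66 mm (x) by 100 mm (y). Plate z 6-11 mm; central grip rib on it 40 long (y), 10 thick (x), to z 37. Under it a rounded bead, z 0-6, 5.5 mm in from the edge, fits inside the housing's walls, 1.5 mm play a side. Origin: centre of underside; z: lid's normal. Starts on a sloping stand: z leans 32 deg from vertical, x points up the slope, rib runs across it. 110 g.
- square_lid: Aluminium square lid, 66 by 66 mm. Plate z 6-11 mm; central grip rib on it 40 long (y), 10 thick (x), to z 37. Under it a rounded bead, z 0-6, 5.5 mm in from the edge, fits inside the housing's walls, 1.5 mm play a side. Origin: centre of underside; z: lid's normal. Starts on a sloping stand: z leans 32 deg from vertical, x points up the slope, rib runs across it. 110 g.
- round_lid: Aluminium round lid, 66 mm across: the spare, with no housing here. Plate z 6-11 mm; central grip rib on it 40 long (y), 10 thick (x), to z 37. Under it a rounded bead, z 0-6, 5.5 mm in from the edge. Origin: centre of underside; z: lid's normal. Starts on a sloping stand: z leans 32 deg from vertical, x points up the slope, rib runs across it. 110 g.
- oblong_housing: Aluminium oblong electronics housing, 66 mm (x) by 100 mm (y) by 40 mm high, walls and floor 4 mm, open top, circuit board inside (nothing above 21 mm). Origin: centre of underside; rim at z 40 mm. 400 g, loose. Lid fully home: its origin at x = y = 0, z = 34 mm in this frame; either way round.
- square_housing: Aluminium square electronics housing, 66 by 66 by 40 mm high, walls and floor 4 mm, open top, circuit board inside (nothing above 21 mm). Origin: centre of underside; rim at z 40 mm. 400 g, loose. Lid fully home: its origin at x = y = 0, z = 34 mm in this frame; any of four ways round.
- stand_a: Fixed black stand, 115 mm wide (y); its 84 mm long face rises along its x at 32 deg, with a 10 mm lip at the lower edge; top edge about 70 mm high. Origin: centre of underside; middle of the face 45 mm above it. Carries the oblong lid at the start.
- stand_b: Fixed black stand, 115 mm wide (y); its 84 mm long face rises along its x at 32 deg, with a 10 mm lip at the lower edge; top edge about 70 mm high. Origin: centre of underside; middle of the face 45 mm above it. Carries the square lid at the start.
- stand_c: Fixed black stand, 115 mm wide (y); its 84 mm long face rises along its x at 32 deg, with a 10 mm lip at the lower edge; top edge about 70 mm high. Origin: centre of underside; middle of the face 45 mm above it. Carries the round lid at the start.
- tape_roll: Bystander: small grey roll of tape lying flat, 50 mm across, 18 mm high, origin under its centre.
- relay: Bystander: small black relay, 26 x 20 x 16 mm high, origin under its centre.
- screwdriver: Bystander: screwdriver lying on the bench, 190 mm long along its x, handle to -x.
- mug: Bystander: white mug, 76 mm across, 88 mm high, handle at its +y, origin under its centre.
Things that resemble listed ones, but are neither listed nor needed, are in the scene too. Leave any purple or red look-alike of the square_lid alone.

How it is judged:
By the outcome, as a careful person would: the job done as asked, in the order asked, and still so for the second after the job is handed in, with the robot touching nothing.
It also fails if it takes over 56 s, if anything falls off the work surface, if the arm or the gripper's body presses on something with over 40 N, if the wrist force passes 120 N, or if a joint passes its speed limit or range.

## Working session

There is one attempt and no reset: what is moved stays moved. The work goes in short steps, Python scripts to look and compute and a tool call to move; the robot and the scene stay as the last step left them, time stands still between calls to the robot, and variables do not carry over. Pictures are saved under pics/ and viewed, at most 10 in all, crops included, and the job is handed in when it is done.

Besides the shell and the picture viewer there is one more tool, called after "Request:" by a JSON object that holds its "api" and its "payload". step_arm: Moves the arm, as the interface text tells. Shift numbers are shares of 150 mm and turn numbers shares of 180 degrees, none past 1 either way. Its arguments: {"type":"object","properties":{"increments":{"type":"array"},"grip_force":{"type":"number"}},"required":["increments"]}

```bash
mkdir -p pics; ls
cat > h.py <<'E'
import numpy as np, cv2
from cell import manip
def world(name,depth):
    c=manip.get_calibration(name);K=np.array(c["K"]);D=np.array(c["distortion"]);T=np.linalg.inv(np.array(c["world_to_cam"]))
    v,u=np.mgrid[0:400,0:640]
    p=cv2.undistortPoints(np.stack([u,v],-1).reshape(-1,1,2).astype(float),K,D).reshape(400,640,2)
    P=np.stack([p[...,0]*depth,-p[...,1]*depth,-depth],-1)
    return P@T[:3,:3].T+T[:3,3]
E
python3 - <<'E'
from h import *
for n in("top","scene"):
    im,d=manip.snapshot(n);np.savez(f"{n}0.npz",im=im,d=d)
    cv2.imwrite(f"pics/{n}0.png",im[...,::-1]); print(n,(d==0).mean(),np.round(manip.get_calibration(n)["world_to_cam"],3).tolist())
print(manip.sense())
E
```

```text
pics
top 0.00394140625 [[-0.002, -1.0, 0.007, -0.015], [0.985, -0.001, 0.174, -0.583], [-0.174, 0.007, 0.985, -1.358], [0.0, 0.0, 0.0, 1.0]]
scene 0.0041328125 [[-0.611, 0.792, -0.006, 0.336], [-0.579, -0.442, 0.685, 0.274], [0.54, 0.422, 0.728, -1.409], [0.0, 0.0, 0.0, 1.0]]
{'time_s': 0.1, 'joints': array([ 1.05320035,  0.62926235,  0.03839718,  1.51825953, -0.02699843,
        0.99631075, -0.02000276]), 'joint_vel': array([ 0.0006281 , -0.003948  ,  0.00093263, -0.00239437,  0.00126567,
        0.00047769, -0.00048455]), 'tau': array([ 3.27952177e-03, -5.64537191e+01,  1.23036873e+00, -1.93974423e+01,
        1.12415152e-02,  5.39901783e-03,  1.16775479e-05]), 'tcp_pos': array([ 0.28359981, -0.58428136,  0.24947721]), 'eef_rot': array([ 9.74588886e-01,  2.23999464e-01, -1.88752645e-04, -8.40983467e-04]), 'force': array([ 0.19167022,  0.85968275, -0.5361338 ]), 'moment': array([-0.03328526,  0.06663646, -0.00689515]), 'gripper_force': 0.0, 'gripper_width': 0.9995989690479609}
```

View pics/top0.png

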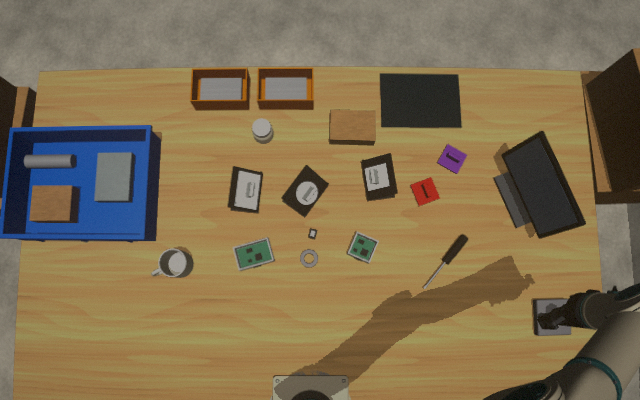

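View pics/scene0.png

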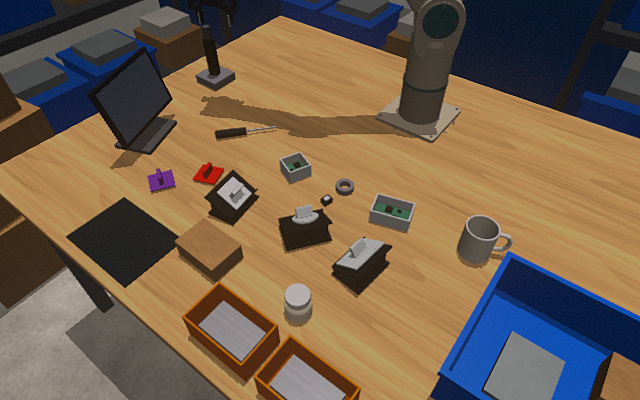

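The top view shows the oblong lid at (246,190), the round lid at (306,192) and the square lid at (378,176). The oblong housing is at (254,253) and the square housing at (363,247). The purple and red decoys are at (452,159) and (425,191). The scene view confirms this layout.

```bash
cat >> h.py <<'E'
def rect(pts):
    (c,s,a)=cv2.minAreaRect(np.asarray(pts,np.float32)); b=cv2.boxPoints((c,s,a)); e=b[1]-b[0]; f=b[2]-b[1]
    if np.linalg.norm(f)>np.linalg.norm(e): e,f=f,e
    return np.array(c),np.linalg.norm(e),np.linalg.norm(f),np.degrees(np.arctan2(e[1],e[0]))%180  # long dir
def housing(W,im,c,r=.075,lo=.032,hi=.05):
    m=(np.hypot(W[...,0]-c[0],W[...,1]-c[1])<r)&(W[...,2]>lo)&(W[...,2]<hi)
    n,l,st,_=cv2.connectedComponentsWithStats(m.astype(np.uint8),connectivity=8)
    k=1+np.argmax(st[1:,4]); P=W[l==k]; return rect(P[:,:2]),np.median(P[:,2]),len(P)
def lid(W,im,c,r=.07):
    g=im.astype(int); m=(np.hypot(W[...,0]-c[0],W[...,1]-c[1])<r)&(g.min(-1)>95)&(np.ptp(g,axis=-1)<40)&(W[...,2]>.02)
    n,l,st,_=cv2.connectedComponentsWithStats(m.astype(np.uint8),connectivity=8)
    k=1+np.argmax(st[1:,4]); P=W[l==k]; Q=P
    for _ in range(6):
        o=Q.mean(0); nn=np.linalg.svd(Q-o)[2][2]; nn*=np.sign(nn[2]); h=(P-o)@nn; Q=P[abs(h)<.004]
    up=np.array([0,0,1])-nn*nn[2]; up/=np.linalg.norm(up); s=np.cross(nn,up)
    q=np.stack([(P-o)@up,(P-o)@s],-1); R=rect(q[abs(h)<.006]); rib=P[h>.02]
    return dict(n=nn.round(3),tilt=np.degrees(np.arccos(nn[2])).round(1),up_yaw=np.degrees(np.arctan2(up[1],up[0])).round(1),ctr=(o+R[0][0]*up+R[0][1]*s).round(4),size=np.round(R[1:],4),rib=rib.mean(0).round(4) if len(rib) else 0,nrib=len(rib),np=len(P))
E
python3 - <<'E'
from h import *
px=dict(ob_h=(254,253),sq_h=(363,247),ob_l=(240,190),sq_l=(370,180),rd_l=(306,180))
Wt=None
for n in("top","scene"):
    z=np.load(f"{n}0.npz");W=world(n,z["d"])
    if Wt is None: Wt=W; print("mm/px",W[250,300]-W[250,301])
    for k,(u,v) in px.items():
        c=Wt[v,u,:2]
        print(n,k,c.round(3)); 
        R=housing(W,z["im"],c) if k[-1]=="h" else lid(W,z["im"],c)
        print("   ",R)
E
```

```text
mm/px [ 1.47513819e-05  2.82037304e-03 -1.53670122e-04]
top ob_h [0.435 0.155]
    ((array([0.43212932, 0.15586793]), np.float32(0.098432004), np.float32(0.06675553), np.float32(106.39292)), np.float64(0.0391789870446293), 187)
top sq_h [ 0.452 -0.148]
    ((array([ 0.45018536, -0.14525402]), np.float32(0.06724401), np.float32(0.06651681), np.float32(155.90143)), np.float64(0.03889408080625012), 156)
top ob_l [0.605 0.192]
    {'n': array([-0.05 , -0.533,  0.845]), 'tilt': np.float64(32.3), 'up_yaw': np.float64(84.6), 'ctr': array([0.6073, 0.1729, 0.0509]), 'size': array([1.00100e-01, 6.91000e-02, 8.88033e+01], dtype=float32), 'rib': array([0.6062, 0.1605, 0.073 ]), 'nrib': 58, 'np': 778}
top sq_l [ 0.637 -0.168]
    {'n': array([-0.064,  0.53 ,  0.845]), 'tilt': np.float64(32.3), 'up_yaw': np.float64(-83.1), 'ctr': array([ 0.644 , -0.1844,  0.0509]), 'size': array([0.0685, 0.0656, 1.3002], dtype=float32), 'rib': array([ 0.6418, -0.1721,  0.0731]), 'nrib': 55, 'np': 496}
top rd_l [0.635 0.01 ]
    {'n': array([-0.311, -0.429,  0.848]), 'tilt': np.float64(32.0), 'up_yaw': np.float64(5
[... 698 characters left out ...]
, 'size': array([1.01400e-01, 6.78000e-02, 8.81587e+01], dtype=float32), 'rib': array([0.608 , 0.1608, 0.0732]), 'nrib': 69, 'np': 752}
scene sq_l [ 0.637 -0.168]
    {'n': array([-0.074,  0.529,  0.845]), 'tilt': np.float64(32.3), 'up_yaw': np.float64(-82.0), 'ctr': array([ 0.6453, -0.1849,  0.0502]), 'size': array([6.680e-02, 6.650e-02, 9.073e+01], dtype=float32), 'rib': array([ 0.6456, -0.1716,  0.0723]), 'nrib': 52, 'np': 591}
scene rd_l [0.635 0.01 ]
    {'n': array([0.123, 0.063, 0.99 ]), 'tilt': np.float64(7.9), 'up_yaw': np.float64(-153.1), 'ctr': array([0.6068, 0.0137, 0.0612]), 'size': array([6.010000e-02, 3.790000e-02, 1.177425e+02], dtype=float32), 'rib': 0, 'nrib': 0, 'np': 334}
```

Request:
{"api": "step_arm", "payload": {"increments": [[0.72,[0.84,-0.35,0],0],[0.72,[0.84,-0.35,0],0],[0.72,[0.84,-0.35,0],0],[0.72,[0.84,-0.35,0],0],[0.72,[0.84,-0.35,0],0]], "grip_force": 20}}

```text
time_s: 0.52
tcp_pos: [0.3788, -0.4778, 0.2499]
eef_rot: [0.974, 0.228, 0.001, -0.001]
force: [-0.0, 0.3, -0.2]
gripper_width: 0.306
gripper_force: 0.0
```

Request:
{"api": "step_arm", "payload": {"increments": [[0.72,[0.84,-0.35,0],0],[0.72,[0.84,-0.35,0],0],[0.72,[0.84,-0.35,0],0],[0.72,[0.84,-0.35,0],0],[0.72,[0.84,-0.35,0],0]]}}

```text
time_s: 0.93
tcp_pos: [0.4679, -0.3765, 0.25]
eef_rot: [0.974, 0.227, 0.001, -0.001]
force: [0.4, -0.3, -0.8]
gripper_width: 0.279
gripper_force: 0.0
```

Request:
{"api": "step_arm", "payload": {"increments": [[0.72,[0.84,-0.35,0],0.1],[0.72,[0.84,-0.35,0],0.1],[0.72,[0.84,-0.35,0],0.1],[0.72,[0.84,-0.35,0],0.1],[0.72,[0.84,-0.35,0],0.1],[0.72,[0.84,-0.35,0],0.1]]}}

```text
time_s: 1.43
tcp_pos: [0.5543, -0.2795, 0.25]
eef_rot: [0.998, 0.069, -0.001, 0.001]
force: [-0.7, -0.4, 0.0]
gripper_width: 0.283
gripper_force: 0.0
```

```bash
cat > g.py <<'E'
import sys; from h import *
from scipy.spatial.transform import Rotation as R
s=manip.sense(); A=R.from_quat(s["eef_rot"]).as_matrix(); y=np.degrees(np.arctan2(A[1,1],A[0,1]))
x,yy,z,yaw=map(float,sys.argv[1:5]); d=A.T@(np.array([x,yy,z])-s["tcp_pos"])/.15; t=(y-yaw+180)%360-180
print("t",round(s["time_s"],2),"pos",s["tcp_pos"].round(4),"yaw",y.round(2),"axis",A[:,2].round(4),"F",s["force"].round(1),"w",round(s["gripper_width"],3),"gf",round(s["gripper_force"],1),"j",s["joints"].round(2))
print("inc",d.round(3),"turn",round(t/180,4))
E
python3 g.py 0.6433 -0.1748 0.14 -82.6
```

```text
t 1.43 pos [ 0.5543 -0.2795  0.25  ] yaw -82.1 axis [-0.0015 -0.0013 -1.    ] F [-0.7 -0.4  0. ] w 0.283 gf 0.0 j [ 0.34  0.59  0.12  1.61 -0.08  0.95 -0.94]
inc [ 0.685 -0.611  0.731] turn 0.0028
```

Request:
{"api": "step_arm", "payload": {"increments": [[0.72,[0.685,-0.611,0.4],0.003],[0.72,[0.685,-0.611,0.6],0.003],[0.72,[0.685,-0.611,0.731],0.003],[0.72,[0.685,-0.611,0.731],0.003],[0.72,[0.685,-0.611,0.731],0.003],[0.72,[0.685,-0.611,0.731],0.003],[0.72,[0.685,-0.611,0.731],0.003]]}}

```text
time_s: 2.02
tcp_pos: [0.6429, -0.1766, 0.1405]
eef_rot: [0.998, 0.063, -0.001, 0.001]
force: [0.1, -1.5, 0.5]
gripper_width: 0.276
gripper_force: 0.0
```

```bash
python3 g.py 0.6433 -0.1748 0.082 -82.6
```

```text
t 2.02 pos [ 0.6429 -0.1766  0.1405] yaw -82.8 axis [-0.0018 -0.0023 -1.    ] F [ 0.1 -1.5  0.5] w 0.276 gf 0.0 j [ 0.16  0.78  0.12  1.56 -0.11  0.81 -1.13]
inc [ 0.005 -0.013  0.39 ] turn -0.0011
```

Request:
{"api": "step_arm", "payload": {"increments": [[0.72,[0.005,-0.013,0.1],0],[0.72,[0.005,-0.013,0.2],0],[0.72,[0.005,-0.013,0.28],0],[0.72,[0.005,-0.013,0.34],0],[0.72,[0.005,-0.013,0.37],0],[0.72,[0.005,-0.013,0.39],0],[0.72,[0.005,-0.013,0.39],0]]}}

```text
time_s: 2.6
tcp_pos: [0.6446, -0.1719, 0.0821]
eef_rot: [0.998, 0.064, -0.0, 0.0]
force: [-0.1, -0.3, 0.5]
gripper_width: 0.28
gripper_force: 0.0
```

```bash
python3 g.py 0.6433 -0.1748 0.082 -82.6
python3 - <<'E'
from h import *
a,_=manip.snapshot("top"); b,_=manip.snapshot("scene")
a=cv2.resize(a[120:240,310:450],None,fx=5,fy=5)[:, :400*2][:600,:700]; b=cv2.resize(b[120:240,160:300],None,fx=5,fy=5)
cv2.imwrite("pics/g1.png",b[...,::-1])
E
```

```text
t 2.6 pos [ 0.6446 -0.1719  0.0821] yaw -82.7 axis [-2.e-04 -3.e-04 -1.e+00] F [-0.1 -0.3  0.5] w 0.28 gf 0.0 j [ 0.16  0.85  0.1   1.59 -0.12  0.7  -1.13]
inc [-0.011  0.018  0.001] turn -0.0005
```

View pics/g1.png

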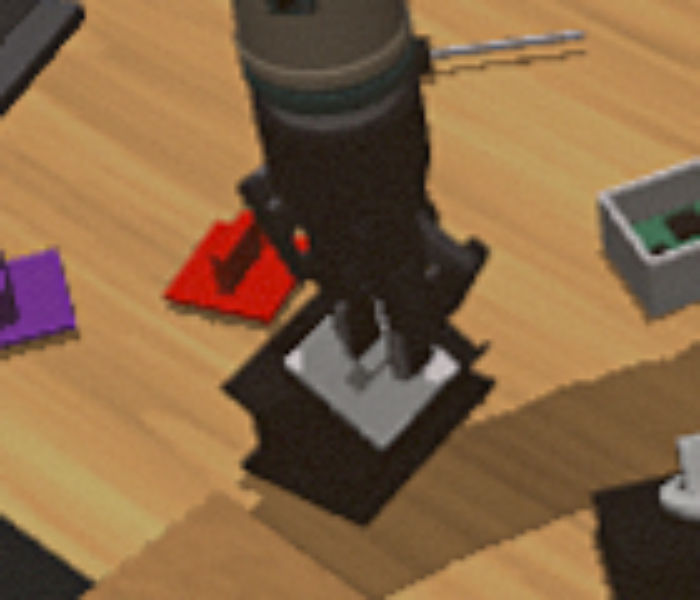

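The rib (crop 375,370) stands between the two fingertips, so I'm closing and lifting slowly.

Request:
{"api": "step_arm", "payload": {"increments": [[0.72,[-0.011,0.018,0],0],[0.72,[-0.011,0.018,0],0],[0.8,[-0.011,0.018,0],0],[1,[-0.011,0.018,-0.003],0],[1,[-0.011,0.018,-0.01],0],[1,[-0.011,0.018,-0.02],0],[1,[-0.011,0.018,-0.03],0],[1,[-0.011,0.018,-0.04],0],[1,[-0.011,0.018,-0.05],0],[1,[-0.011,0.018,-0.07],0],[1,[-0.011,0.018,-0.1],0],[1,[-0.011,0.018,-0.15],0],[1,[-0.011,0.018,-0.2],0],[1,[-0.011,0.018,-0.2],0]], "grip_force": 40}}

```text
time_s: 3.87
tcp_pos: [0.6444, -0.1743, 0.1138]
eef_rot: [0.998, 0.064, 0.001, 0.0]
force: [0.4, -0.3, -0.7]
gripper_width: 0.106
gripper_force: 37.6
```

```bash
python3 g.py 0.4513 -0.145 0.15 -114.7
python3 - <<'E'
from h import *
b,_=manip.snapshot("scene")
cv2.imwrite("pics/g2.png",cv2.resize(b[110:230,160:300],None,fx=5,fy=5)[...,::-1])
E
```

```text
t 3.87 pos [ 0.6444 -0.1743  0.1138] yaw -82.66 axis [ 2.2e-03 -6.0e-04 -1.0e+00] F [ 0.4 -0.3 -0.7] w 0.106 gf 37.6 j [ 0.16  0.81  0.11  1.58 -0.11  0.75 -1.13]
inc [-1.251 -0.358 -0.244] turn 0.178
```

View pics/g2.png

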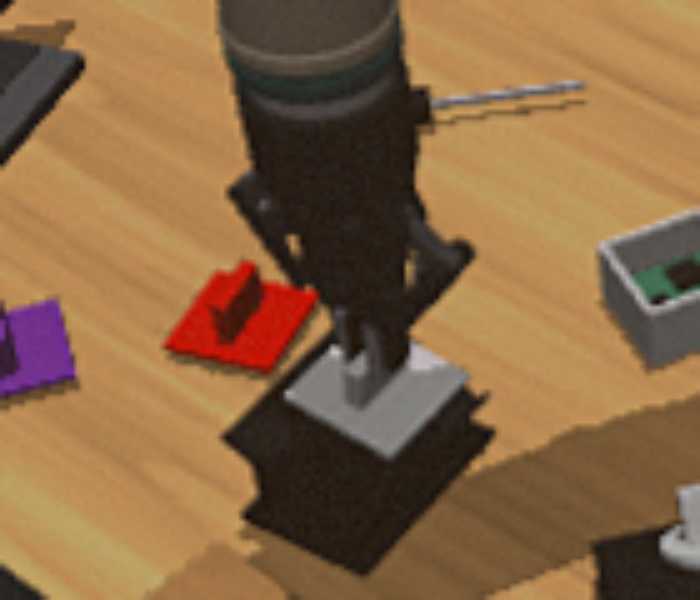

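The lid is gripped level by its rib (360,385). Carrying it to the square housing.

Request:
{"api": "step_arm", "payload": {"increments": [[1,[0,0,-0.2],0],[1,[-0.15,-0.04,-0.244],0],[1,[-0.4,-0.1,-0.244],0],[1,[-0.65,-0.18,-0.244],0],[1,[-0.65,-0.18,-0.244],0],[1,[-0.65,-0.18,-0.244],0]]}}

```text
time_s: 4.42
tcp_pos: [0.5397, -0.1592, 0.1485]
eef_rot: [0.998, 0.064, -0.002, -0.001]
force: [0.5, -0.3, -0.4]
gripper_width: 0.102
gripper_force: 37.6
```

Request:
{"api": "step_arm", "payload": {"increments": [[1,[-0.25,-0.07,0],0.03],[1,[-0.5,-0.15,0],0.06],[1,[-0.6,-0.178,0],0.1],[1,[-0.6,-0.178,0],0.14],[1,[-0.6,-0.178,0],0.178],[1,[-0.6,-0.178,0],0.178],[1,[-0.6,-0.178,0],0.178],[1,[-0.6,-0.178,0],0.178],[1,[-0.6,-0.178,0],0.178]]}}

```text
time_s: 5.17
tcp_pos: [0.4513, -0.1448, 0.1487]
eef_rot: [0.977, -0.213, 0.0, -0.0]
force: [0.3, 0.0, -0.9]
gripper_width: 0.102
gripper_force: 37.6
```

```bash
python3 g.py 0.4513 -0.145 0.15 -114.7
python3 - <<'E'
from h import *
s=manip.sense()["tcp_pos"]
for n in("scene","top"):
    im,d=manip.snapshot(n); W=world(n,d); np.savez(n+"1.npz",im=im,d=d)
    print(n,lid(W[...],im*(W[...,2:]>.08),s[:2]))
    print(housing(W,im,(.4513,-.145)))
E
```

```text
t 5.17 pos [ 0.4513 -0.1448  0.1487] yaw -114.56 axis [ 4.e-04 -0.e+00 -1.e+00] F [ 0.3  0.  -0.9] w 0.102 gf 37.6 j [ 0.08  0.56  0.25  2.1  -0.28  0.51 -1.47]
inc [ 0.001  0.001 -0.009] turn 0.0008
scene {'n': array([0.049, 0.135, 0.99 ]), 'tilt': np.float64(8.2), 'up_yaw': np.float64(-109.8), 'ctr': array([ 0.4508, -0.1467,  0.111 ]), 'size': array([6.760000e-02, 6.570000e-02, 1.751456e+02], dtype=float32), 'rib': array([ 0.4558, -0.1462,  0.1364]), 'nrib': 17, 'np': 312}
((array([ 0.45235735, -0.14621207]), np.float32(0.07149948), np.float32(0.068165146), np.float32(67.62162)), np.float64(0.03770191491819552), 199)
top {'n': array([ 0.712, -0.424,  0.559]), 'tilt': np.float64(56.0), 'up_yaw': np.float64(149.2), 'ctr': array([ 0.4727, -0.1565,  0.5105]), 'size': array([4.52000e-02, 9.50000e-03, 9.23226e+01], dtype=float32), 'rib': 0, 'nrib': 0, 'np': 54}
((array([ 0.44700405, -0.10855103]), np.float32(0.030424893), np.float32(0.002516649), np.float32(153.23463)), np.float64(0.04027608980835695), 13)
```

Request:
{"api": "step_arm", "payload": {"increments": [[1,[0,0,0],0],[1,[0,0,0],0],[1,[0,0,0],0],[1,[0,0,0],0]], "grip_force": 110}}

```text
time_s: 5.6
tcp_pos: [0.4507, -0.1448, 0.1488]
eef_rot: [0.977, -0.214, 0.0, -0.0]
force: [-0.2, 0.7, -0.8]
gripper_width: 0.07
gripper_force: 106.4
```

```bash
cat > m.py <<'E'
from h import *
s=manip.sense()["tcp_pos"]; L=[]
for _ in range(3):
    im,d=manip.snapshot("scene"); W=world("scene",d); L.append(lid(W,im*(W[...,2:]>s[2]-.06)*(W[...,2:]<s[2]+.02),s[:2]))
for k in L[0]: print(k,np.mean([l[k] for l in L],0).round(4))
print("plate ctr rel tcp",(np.mean([l["ctr"] for l in L],0)-s).round(4))
cv2.imwrite("pics/m.png",im[...,::-1])
E
python3 m.py; python3 g.py 0.4513 -0.145 0.15 -114.7
```

```text
n [0.0537 0.1277 0.9903]
tilt 8.0
up_yaw -112.7333
ctr [ 0.4501 -0.1471  0.1109]
size [6.700000e-02 6.570000e-02 1.172323e+02]
rib [ 0.4549 -0.1459  0.1363]
nrib 18.6667
np 310.6667
plate ctr rel tcp [-0.0006 -0.0023 -0.0379]
t 5.75 pos [ 0.4507 -0.1448  0.1488] yaw -114.69 axis [ 0.  0. -1.] F [-0.3 -1.2 -1.6] w 0.071 gf 106.4 j [ 0.07  0.56  0.26  2.1  -0.28  0.51 -1.47]
inc [ 0.004 -0.    -0.008] turn 0.0001
```

```bash
python3 g.py 0.4531 -0.1417 0.100 -114.3
```

```text
t 5.75 pos [ 0.4507 -0.1448  0.1488] yaw -114.69 axis [ 0.  0. -1.] F [-0.3 -1.2 -1.6] w 0.071 gf 106.4 j [ 0.07  0.56  0.26  2.1  -0.28  0.51 -1.47]
inc [ 0.006 -0.025  0.325] turn -0.0022
```

Request:
{"api": "step_arm", "payload": {"increments": [[1,[0.006,-0.025,0.08],-0.002],[1,[0.006,-0.025,0.17],-0.002],[1,[0.006,-0.025,0.25],-0.002],[1,[0.006,-0.025,0.3],-0.002],[1,[0.006,-0.025,0.325],-0.002],[1,[0.006,-0.025,0.325],-0.002],[1,[0.006,-0.025,0.325],-0.002]], "grip_force": 60}}

```text
time_s: 6.33
tcp_pos: [0.4532, -0.1419, 0.1002]
eef_rot: [0.978, -0.211, 0.0, 0.0]
force: [-0.1, 0.3, -1.2]
gripper_width: 0.071
gripper_force: 106.4
```

```bash
python3 m.py; python3 g.py 0.4531 -0.1417 0.0886 -114.3; python3 -c "
import cv2;b=cv2.imread('pics/m.png');cv2.imwrite('pics/g3.png',cv2.resize(b[90:210,220:360],None,fx=5,fy=5))"
```

```text
n [0.0543 0.1303 0.99  ]
tilt 8.1333
up_yaw -112.7
ctr [ 0.4527 -0.1441  0.0625]
size [6.750000e-02 6.650000e-02 1.483303e+02]
rib [ 0.4582 -0.1433  0.0881]
nrib 15.0
np 311.3333
plate ctr rel tcp [-0.0005 -0.0023 -0.0377]
t 6.48 pos [ 0.4535 -0.1419  0.1006] yaw -114.34 axis [ 1.1e-03 -3.0e-04 -1.0e+00] F [ 0.1 -0.3 -1.6] w 0.072 gf 106.4 j [ 0.11  0.65  0.2   2.13 -0.31  0.39 -1.44]
inc [-0.003 -0.     0.08 ] turn -0.0002
```

View pics/g3.png

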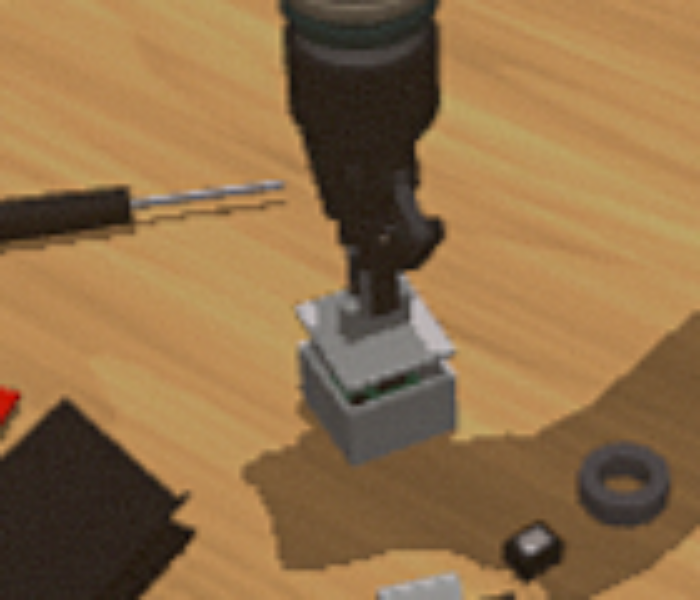

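The lid is centred over the housing at (375,350), low side to the right. Lowering it until the low edge enters.

Request:
{"api": "step_arm", "payload": {"increments": [[1,[-0.003,0,0.02],0],[1,[-0.003,0,0.04],0],[1,[-0.003,0,0.06],0],[1,[-0.003,0,0.08],0],[1,[-0.003,0,0.08],0]], "grip_force": 30}}

```text
time_s: 6.9
tcp_pos: [0.4523, -0.1414, 0.0874]
eef_rot: [0.978, -0.211, -0.001, -0.0]
force: [0.1, -0.5, -1.4]
gripper_width: 0.072
gripper_force: 106.4
```

```bash
python3 m.py; python3 g.py 0.4531 -0.1417 0.0886 -114.3
```

```text
n [0.0527 0.1337 0.9897]
tilt 8.3
up_yaw -111.5333
ctr [ 0.4524 -0.1443  0.0498]
size [6.850000e-02 6.610000e-02 1.458836e+02]
rib [ 0.4557 -0.1428  0.0749]
nrib 15.6667
np 332.6667
plate ctr rel tcp [ 0.0001 -0.0029 -0.0376]
t 7.05 pos [ 0.4527 -0.1416  0.0879] yaw -114.34 axis [-2.e-04  0.e+00 -1.e+00] F [ 0.7  0.7 -0.5] w 0.069 gf 106.4 j [ 0.12  0.67  0.18  2.14 -0.32  0.36 -1.43]
inc [ 0.003 -0.    -0.005] turn -0.0002
```

Request:
{"api": "step_arm", "payload": {"increments": [[1,[0,0,0.007],0],[1,[0,0,0.013],0],[1,[0,0,0.013],0],[0.8,[0,0,0.013],0],[0.7,[0,0,0.013],0],[0.7,[0,0,0.013],0],[0.7,[0,0,0.013],0],[0.7,[0,0,0.013],0]]}}

```text
time_s: 7.72
tcp_pos: [0.4527, -0.1414, 0.0861]
eef_rot: [0.978, -0.211, -0.0, -0.0]
force: [-0.1, 0.7, 1.0]
gripper_width: 0.3
gripper_force: 0.0
```

```bash
python3 m.py; python3 g.py 0.4531 -0.1417 0.0886 -114.3
```

```text
n [-0.0057 -0.0027  1.    ]
tilt 0.5333
up_yaw 42.5333
ctr [ 0.4527 -0.1416  0.044 ]
size [6.7100e-02 6.6100e-02 8.3714e+01]
rib [ 0.4615 -0.1453  0.0702]
nrib 16.3333
np 274.3333
plate ctr rel tcp [-0.     -0.0002 -0.0421]
t 7.87 pos [ 0.4527 -0.1415  0.0861] yaw -114.33 axis [-0.e+00  1.e-04 -1.e+00] F [ 0.8 -0.1 -0.7] w 0.299 gf 0.0 j [ 0.12  0.67  0.18  2.14 -0.32  0.36 -1.43]
inc [ 0.003  0.    -0.017] turn -0.0002
```

Request:
{"api": "step_arm", "payload": {"increments": [[0.7,[0,0,-0.15],0],[0.7,[0,0,-0.4],0],[0.72,[0,0,-0.55],0],[0.72,[0,0,-0.55],0]]}}

```text
time_s: 8.2
tcp_pos: [0.4551, -0.1425, 0.1724]
eef_rot: [0.978, -0.211, 0.004, 0.0]
force: [0.5, 0.4, 0.2]
gripper_width: 0.276
gripper_force: 0.0
```

```bash
python3 g.py 0.607 0.163 0.15 -95.6
```

```text
t 8.2 pos [ 0.4551 -0.1425  0.1724] yaw -114.35 axis [ 0.0075 -0.002  -1.    ] F [0.5 0.4 0.2] w 0.276 gf 0.0 j [ 0.05  0.52  0.28  2.08 -0.26  0.57 -1.48]
inc [ 0.082 -2.273  0.153] turn -0.1041
```

Request:
{"api": "step_arm", "payload": {"increments": [[0.72,[0.02,-0.25,0],0],[0.72,[0.03,-0.5,0],0],[0.72,[0.04,-0.8,0],0],[0.72,[0.04,-1,0],0],[0.72,[0.04,-1,0],0],[0.72,[0.04,-1,0],0]]}}

```text
time_s: 8.7
tcp_pos: [0.5201, -0.0048, 0.1678]
eef_rot: [0.978, -0.208, -0.001, -0.0]
force: [-0.2, -0.6, 0.2]
gripper_width: 0.28
gripper_force: 0.0
```

Request:
{"api": "step_arm", "payload": {"increments": [[0.72,[0.01,-0.25,0],-0.02],[0.72,[0.02,-0.5,0],-0.05],[0.72,[0.04,-0.8,0],-0.08],[0.72,[0.04,-1,0],-0.104],[0.72,[0.04,-1,0],-0.104],[0.72,[0.04,-1,0],-0.104],[0.72,[0.04,-1,0],-0.104]]}}

```text
time_s: 9.28
tcp_pos: [0.5864, 0.1243, 0.168]
eef_rot: [0.999, -0.05, -0.001, 0.001]
force: [0.1, 0.1, -0.0]
gripper_width: 0.28
gripper_force: 0.0
```

```bash
python3 g.py 0.607 0.163 0.12 -95.6
python3 - <<'E'
from h import *
im,d=manip.snapshot("top");W=world("top",d);cv2.imwrite("pics/t2.png",im[...,::-1])
print(lid(W,im,(.452,-.142),.05)); print(housing(W,im,(.434,.1556)))
im,d=manip.snapshot("scene");W=world("scene",d)
print(housing(W,im,(.434,.1556),lo=.034));print(housing(W,im,(.434,.1556),lo=.036))
E
```

```text
t 9.28 pos [0.5864 0.1243 0.168 ] yaw -95.78 axis [-0.0017 -0.0019 -1.    ] F [ 0.1  0.1 -0. ] w 0.28 gf 0.0 j [-0.4   0.67  0.24  1.75 -0.21  0.75 -1.73]
inc [ 0.111 -0.271  0.319] turn -0.001
{'n': array([-0.002, -0.002,  1.   ]), 'tilt': np.float64(0.1), 'up_yaw': np.float64(52.4), 'ctr': array([ 0.4499, -0.142 ,  0.0443]), 'size': array([ 0.0676,  0.0665, 12.7067], dtype=float32), 'rib': array([ 0.4501, -0.1412,  0.071 ]), 'nrib': 54, 'np': 585}
((array([0.43978608, 0.12904726]), np.float32(0.066540025), np.float32(0.04292844), np.float32(15.658232)), np.float64(0.038425323335550376), 76)
((array([0.43359584, 0.15468407]), np.float32(0.10041265), np.float32(0.07111638), np.float32(106.64936)), np.float64(0.03850160952612913), 263)
((array([0.43344235, 0.15458809]), np.float32(0.09994577), np.float32(0.070637256), np.float32(105.94605)), np.float64(0.03901646869590958), 208)
```

Request:
{"api": "step_arm", "payload": {"increments": [[0.72,[0.111,-0.271,0.1],-0.001],[0.72,[0.111,-0.271,0.2],-0.001],[0.72,[0.111,-0.271,0.3],-0.001],[0.72,[0.111,-0.271,0.319],-0.001],[0.72,[0.111,-0.271,0.319],-0.001],[0.72,[0.111,-0.271,0.319],-0.001],[0.72,[0.111,-0.271,0.319],-0.001]]}}

```text
time_s: 9.97
tcp_pos: [0.6085, 0.1645, 0.1219]
eef_rot: [0.999, -0.048, 0.001, -0.0]
force: [-0.1, 1.4, 0.2]
gripper_width: 0.28
gripper_force: 0.0
```

```bash
python3 g.py 0.607 0.163 0.0805 -95.6
```

```text
t 9.97 pos [0.6085 0.1645 0.1219] yaw -95.54 axis [ 1.6e-03 -1.0e-04 -1.0e+00] F [-0.1  1.4  0.2] w 0.28 gf 0.0 j [-0.44  0.76  0.22  1.69 -0.23  0.71 -1.77]
inc [-0.009  0.011  0.276] turn 0.0004
```

Request:
{"api": "step_arm", "payload": {"increments": [[0.72,[-0.009,0.011,0.08],0],[0.72,[-0.009,0.011,0.15],0],[0.72,[-0.009,0.011,0.21],0],[0.72,[-0.009,0.011,0.25],0],[0.72,[-0.009,0.011,0.276],0],[0.72,[-0.009,0.011,0.276],0],[0.72,[-0.009,0.011,0.276],0]]}}

```text
time_s: 10.55
tcp_pos: [0.6063, 0.1641, 0.0792]
eef_rot: [0.999, -0.047, -0.0, 0.0]
force: [-1.4, -0.2, 0.1]
gripper_width: 0.284
gripper_force: 0.0
```

```bash
python3 g.py 0.607 0.163 0.0805 -95.6
python3 - <<'E'
from h import *
b,_=manip.snapshot("scene")
cv2.imwrite("pics/g4.png",cv2.resize(b[190:310,300:440],None,fx=5,fy=5)[...,::-1])
E
```

```text
t 10.55 pos [0.6063 0.1641 0.0792] yaw -95.44 axis [-1.e-04 -1.e-04 -1.e+00] F [-1.4 -0.2  0.1] w 0.284 gf 0.0 j [-0.43  0.82  0.2   1.71 -0.25  0.63 -1.76]
inc [ 0.005  0.007 -0.009] turn 0.0009
```

View pics/g4.png

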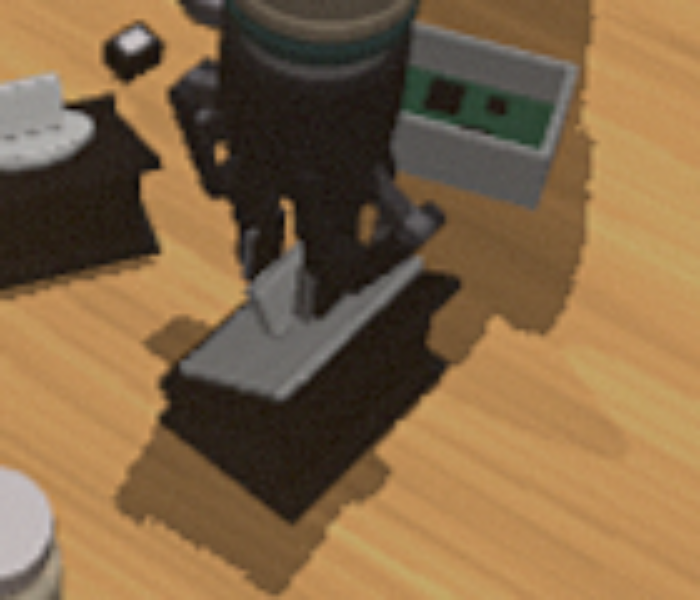

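The rib (280,290) stands between the fingers. Closing and lifting.

Request:
{"api": "step_arm", "payload": {"increments": [[0.8,[0.003,0.005,0],0],[1,[0.003,0.005,-0.001],0],[1,[0.003,0.005,-0.006],0],[1,[0.003,0.005,-0.012],0],[1,[0.003,0.005,-0.02],0],[1,[0.003,0.005,-0.03],0],[1,[0.003,0.005,-0.04],0],[1,[0.003,0.005,-0.06],0],[1,[0.003,0.005,-0.1],0],[1,[0.003,0.005,-0.2],0],[1,[0.003,0.005,-0.35],0],[1,[0.003,0.005,-0.45],0],[1,[0.003,0.005,-0.45],0],[1,[0.003,0.005,-0.45],0]], "grip_force": 60}}

```text
time_s: 11.77
tcp_pos: [0.6071, 0.1636, 0.1475]
eef_rot: [0.999, -0.047, 0.001, -0.0]
force: [-0.2, 0.4, -2.3]
gripper_width: 0.091
gripper_force: 57.8
```

```bash
python3 m.py; python3 g.py 0.434 0.1556 0.15 16.3
```

```text
n [-0.0103 -0.0927  0.996 ]
tilt 5.3
up_yaw 83.7333
ctr [0.6076 0.1658 0.112 ]
size [1.0170e-01 6.6500e-02 9.0885e+01]
rib [0.6201 0.1612 0.1375]
nrib 26.3333
np 778.3333
plate ctr rel tcp [ 0.0005  0.0022 -0.0355]
t 11.92 pos [0.6057 0.1633 0.1456] yaw -95.43 axis [-2.2e-03 -5.0e-04 -1.0e+00] F [-0.   0.5 -2. ] w 0.097 gf 57.8 j [-0.45  0.73  0.23  1.68 -0.22  0.76 -1.78]
inc [-1.135  0.159 -0.027] turn -0.6207
```

Request:
{"api": "step_arm", "payload": {"increments": [[1,[-0.1,0.01,-0.1],0],[1,[-0.3,0.04,-0.15],0],[1,[-0.55,0.07,-0.15],0],[1,[-0.8,0.1,-0.15],0],[1,[-1,0.14,-0.15],0],[1,[-1,0.14,-0.15],0],[1,[-1,0.14,-0.15],0]]}}

```text
time_s: 12.5
tcp_pos: [0.4533, 0.1566, 0.1688]
eef_rot: [0.999, -0.047, -0.001, 0.0]
force: [1.0, 0.2, -0.8]
gripper_width: 0.092
gripper_force: 57.8
```

Request:
{"api": "step_arm", "payload": {"increments": [[1,[-0.05,0.02,0],-0.02],[1,[-0.1,0.02,0],-0.05],[1,[-0.135,0.02,0],-0.085],[1,[-0.135,0.02,0],-0.12],[1,[-0.135,0.02,0],-0.16],[1,[-0.135,0.02,0],-0.2],[1,[-0.135,0.02,0],-0.24],[1,[-0.135,0.02,0],-0.28],[1,[-0.135,0.02,0],-0.32],[1,[-0.135,0.02,0],-0.36],[1,[-0.135,0.02,0],-0.4],[1,[-0.135,0.02,0],-0.44],[1,[-0.135,0.02,0],-0.48],[1,[-0.135,0.02,0],-0.52],[1,[-0.135,0.02,0],-0.56],[1,[-0.135,0.02,0],-0.59],[1,[-0.135,0.02,0],-0.621],[1,[-0.135,0.02,0],-0.621],[1,[-0.135,0.02,0],-0.621],[1,[-0.135,0.02,0],-0.621]]}}

```text
time_s: 14.17
tcp_pos: [0.4356, 0.1555, 0.1691]
eef_rot: [0.601, 0.799, 0.0, -0.0]
force: [0.0, 0.2, -1.1]
gripper_width: 0.096
gripper_force: 57.8
```

```bash
python3 m.py; python3 g.py 0.434 0.1556 0.15 16.3
python3 - <<'E'
from h import *
im,d=manip.snapshot("scene");W=world("scene",d)
for lo in (.034,.036): print(housing(W,im,(.434,.1556),lo=lo))
E
```

```text
n [0.087  0.0237 0.996 ]
tilt 5.1667
up_yaw -164.8667
ctr [0.4345 0.1543 0.1343]
size [9.93000e-02 6.84000e-02 9.19427e+01]
rib [0.4383 0.1551 0.1609]
nrib 25.6667
np 740.3333
plate ctr rel tcp [-0.0011 -0.0013 -0.0347]
t 14.32 pos [0.4351 0.1557 0.1692] yaw 16.27 axis [ 2.e-04 -0.e+00 -1.e+00] F [ 0.2  0.2 -1.5] w 0.099 gf 57.8 j [-0.17  0.51 -0.33  2.1   0.3   0.57 -0.43]
inc [ 0.002 -0.007  0.128] turn -0.0002
((array([0.43361425, 0.15497977]), np.float32(0.100393265), np.float32(0.071548164), np.float32(107.287636)), np.float64(0.03847177781202582), 266)
((array([0.43361425, 0.15497977]), np.float32(0.100393265), np.float32(0.071548164), np.float32(107.287636)), np.float64(0.038872019610903696), 218)
```

```bash
python3 g.py 0.4352 0.1571 0.096 16.4
```

```text
t 14.37 pos [0.4351 0.1557 0.1693] yaw 16.3 axis [ 2.e-04 -0.e+00 -1.e+00] F [-0.3  0.1 -0.9] w 0.094 gf 57.8 j [-0.17  0.51 -0.33  2.1   0.3   0.57 -0.43]
inc [0.009 0.003 0.489] turn -0.0006
```

Request:
{"api": "step_arm", "payload": {"increments": [[1,[0.009,0.003,0.1],0],[1,[0.009,0.003,0.22],0],[1,[0.009,0.003,0.34],0],[1,[0.009,0.003,0.42],0],[1,[0.009,0.003,0.47],0],[1,[0.009,0.003,0.489],0],[1,[0.009,0.003,0.489],0],[1,[0.009,0.003,0.489],0]]}}

```text
time_s: 15.03
tcp_pos: [0.4353, 0.1573, 0.0964]
eef_rot: [0.599, 0.8, 0.0, 0.0]
force: [0.3, -0.6, -0.9]
gripper_width: 0.095
gripper_force: 57.8
```

```bash
python3 m.py;  python3 g.py 0.4352 0.1571 0.0834 16.4; python3 -c "
import cv2;b=cv2.imread('pics/m.png');cv2.imwrite('pics/g5.png',cv2.resize(b[140:260,320:460],None,fx=5,fy=5))"
```

```text
n [0.085  0.0237 0.996 ]
tilt 5.0667
up_yaw -164.5333
ctr [0.4343 0.1561 0.0618]
size [9.88000e-02 6.87000e-02 9.06009e+01]
rib [0.4376 0.1575 0.0876]
nrib 19.3333
np 715.3333
plate ctr rel tcp [-0.001  -0.0012 -0.0346]
t 15.18 pos [0.4355 0.1572 0.0967] yaw 16.33 axis [ 1.5e-03  6.0e-04 -1.0e+00] F [ 0.2 -0.6 -1.1] w 0.094 gf 57.8 j [-0.24  0.64 -0.24  2.15  0.38  0.38 -0.51]
inc [-0.    -0.002  0.088] turn -0.0004
```

View pics/g5.png

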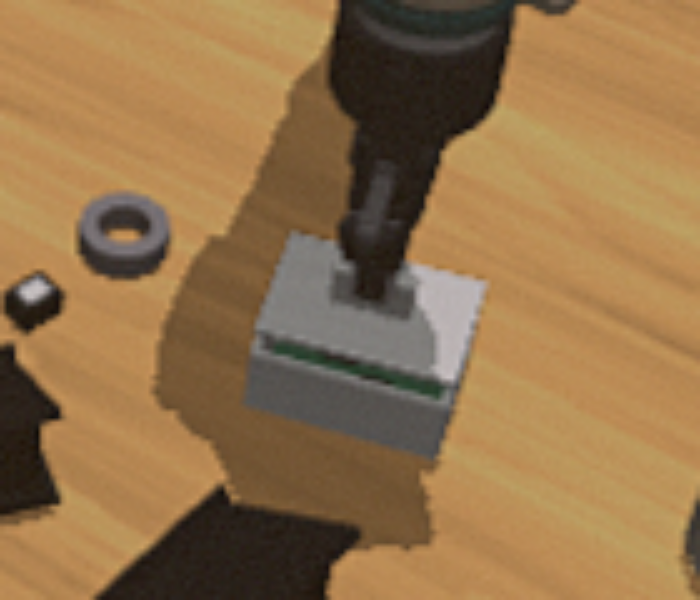

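The lid is centred and parallel over the housing (365,340). Lowering and releasing it.

Request:
{"api": "step_arm", "payload": {"increments": [[1,[0,-0.002,0.025],0],[1,[0,-0.002,0.05],0],[1,[0,-0.002,0.07],0],[1,[0,-0.002,0.085],0],[1,[0,-0.002,0.088],0],[1,[0,-0.002,0.088],0]]}}

```text
time_s: 15.68
tcp_pos: [0.4345, 0.1569, 0.0824]
eef_rot: [0.599, 0.8, -0.0, -0.0]
force: [0.6, -0.4, -1.0]
gripper_width: 0.098
gripper_force: 57.8
```

```bash
python3 m.py;  python3 g.py 0.4352 0.1571 0.0834 16.4
```

```text
n [0.0893 0.024  0.9957]
tilt 5.2667
up_yaw -164.8333
ctr [0.434  0.1558 0.0478]
size [9.90000e-02 6.80000e-02 9.09418e+01]
rib [0.4365 0.1584 0.0742]
nrib 18.6667
np 704.3333
plate ctr rel tcp [-0.0004 -0.0011 -0.0347]
t 15.83 pos [0.4347 0.157  0.0828] yaw 16.34 axis [ 1.e-04  0.e+00 -1.e+00] F [ 0.5  0.6 -1.1] w 0.095 gf 57.8 j [-0.26  0.67 -0.21  2.16  0.4   0.35 -0.52]
inc [-0.     0.003 -0.004] turn -0.0003
```

No contact and the low edge is in, so I'm releasing.

Request:
{"api": "step_arm", "payload": {"increments": [[1,[0,0,0],0],[0.8,[0,0,0],0],[0.7,[0,0,0],0],[0.7,[0,0,0],0],[0.7,[0,0,0],0],[0.7,[0,0,0],0]]}}

```text
time_s: 16.33
tcp_pos: [0.4347, 0.157, 0.0829]
eef_rot: [0.599, 0.8, 0.0, 0.0]
force: [0.2, -1.0, 0.2]
gripper_width: 0.297
gripper_force: 0.0
```

```bash
python3 m.py;  python3 g.py 0.4352 0.1571 0.0834 16.4
```

```text
n [-3.7e-03  3.0e-04  1.0e+00]
tilt 0.2333
up_yaw 4.1667
ctr [0.4348 0.1562 0.0442]
size [9.860000e-02 6.920000e-02 1.021318e+02]
rib [0.4329 0.166  0.0701]
nrib 13.0
np 631.3333
plate ctr rel tcp [ 0.     -0.0008 -0.0386]
t 16.48 pos [0.4347 0.1569 0.0828] yaw 16.35 axis [ 1.e-04  0.e+00 -1.e+00] F [-0.6  0.4 -0.4] w 0.299 gf 0.0 j [-0.26  0.67 -0.21  2.16  0.4   0.35 -0.52]
inc [ 0.     0.003 -0.004] turn -0.0003
```

Seated, with tilt 0.2° and top at 44 mm. Lifting away straight up, then out of the view.

Request:
{"api": "step_arm", "payload": {"increments": [[0.7,[0,0,-0.1],0],[0.7,[0,0,-0.3],0],[0.7,[0,0,-0.5],0],[0.7,[0,0,-0.75],0],[0.7,[0,0,-1],0],[0.7,[0,0,-1],0],[0.7,[0,0,-1],0]]}}

```text
time_s: 17.07
tcp_pos: [0.4359, 0.1573, 0.2348]
eef_rot: [0.6, 0.8, 0.002, 0.002]
force: [0.0, -0.8, -0.1]
gripper_width: 0.302
gripper_force: 0.0
```

Request:
{"api": "step_arm", "payload": {"increments": [[0.7,[0,-0.3,0],0],[0.7,[0,-0.3,0],0],[0.7,[0.3,-0.3,0],0],[0.7,[0.6,-0.3,0],0],[0.7,[0.9,-0.3,0],0],[0.7,[0.9,-0.3,0],0],[0.7,[0.9,-0.3,0],0],[0.7,[0.9,-0.3,0],0]]}}

```text
time_s: 17.73
tcp_pos: [0.3526, 0.2733, 0.2316]
eef_rot: [0.599, 0.801, -0.002, -0.0]
force: [-0.6, -0.6, -0.4]
gripper_width: 0.297
gripper_force: 0.0
```

Run:
```python
from h import *
for n in ("top","scene"):
    im,d=manip.snapshot(n);W=world(n,d);cv2.imwrite(f"pics/{n}9.png",im[...,::-1])
    for c,r in (((.452,-.142),.055),((.434,.1556),.07)): print(n,lid(W,im,c,r))
a=cv2.imread("pics/top9.png")[130:290,220:400];b=cv2.imread("pics/scene9.png")[130:290,250:430]
cv2.imwrite("pics/f.png",cv2.resize(np.hstack([a,b]),(800,356)))
```

```text
top {'n': array([-0.003,  0.003,  1.   ]), 'tilt': np.float64(0.3), 'up_yaw': np.float64(-48.7), 'ctr': array([ 0.4496, -0.142 ,  0.0442]), 'size': array([6.74000e-02, 6.62000e-02, 1.14129e+02], dtype=float32), 'rib': array([ 0.4492, -0.1411,  0.0708]), 'nrib': 52, 'np': 584}
top {'n': array([-0.,  0.,  1.]), 'tilt': np.float64(0.0), 'up_yaw': np.float64(-50.5), 'ctr': array([0.433 , 0.1563, 0.0439]), 'size': array([9.910000e-02, 6.650000e-02, 1.563628e+02], dtype=float32), 'rib': array([0.4322, 0.1578, 0.0699]), 'nrib': 57, 'np': 888}
scene {'n': array([0.006, 0.019, 1.   ]), 'tilt': np.float64(1.1), 'up_yaw': np.float64(-107.9), 'ctr': array([ 0.4523, -0.1413,  0.0439]), 'size': array([6.69000e-02, 6.68000e-02, 8.25165e+01], dtype=float32), 'rib': array([ 0.453 , -0.1416,  0.0693]), 'nrib': 49, 'np': 327}
scene {'n': array([0.003, 0.003, 1.   ]), 'tilt': np.float64(0.2), 'up_yaw': np.float64(-141.4), 'ctr': array([0.4354, 0.1564, 0.0442]), 'size': array([ 0.0988,  0.0696, 67.2975], dtype=float32), 'rib': array([0.4357, 0.1562, 0.0697]), 'nrib': 61, 'np': 708}
```

View pics/f.png

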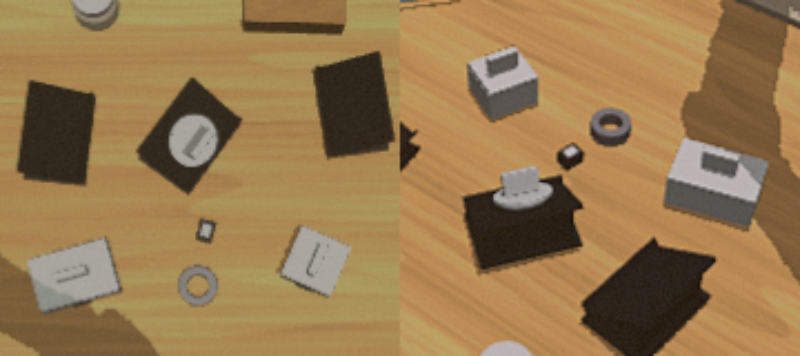

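Both lids look home, at top-view crop (75,272) and (315,260), and the round lid is still on its stand. I'm averaging a few more shots to settle the small tilt reading on the square lid.

Run:
```python
from h import *
for n in ("top","scene"):
    S=[manip.snapshot(n) for _ in range(6)]; W=world(n,np.median([s[1] for s in S],0)); g=S[0][0]
    for c in ((.4495 if n=="top" else .452,-.1417),(.433 if n=="top" else .435,.156)):
        m=(np.hypot(W[...,0]-c[0],W[...,1]-c[1])<.03)&(abs(W[...,2]-.044)<.006); P=W[m]
        for _ in range(4):
            A=np.c_[P[:,:2]-c,np.ones(len(P))]; k=np.linalg.lstsq(A,P[:,2],rcond=None)[0]; P=P[abs(P[:,2]-A@k)<.002]
        print(n,len(P),"slope deg",np.degrees(k[:2]).round(2),"z",k[2].round(4))
```

```text
top 268 slope deg [ 0.68 -0.59] z 0.0444
top 259 slope deg [0.57 0.3 ] z 0.0442
scene 151 slope deg [-0.39 -0.42] z 0.0441
scene 194 slope deg [-0.2   0.06] z 0.0443
```

```bash
python3 -c "
from cell import manip; print(manip.sense()['time_s'], manip.sign_off())"
```

```text
the job is handed in; nothing more can be done
18.4333 None
```

The job is handed in at 18.4 s: the square and oblong lids sit flush on their upright housings within what the cameras can resolve, the spare round lid is still on its stand, and nothing else was knocked in the final pictures; the square housing may have shifted about 3 mm as its lid dropped in.

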